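Tip the gauge bracket onto its foot

TASK

Two steel angle brackets stand on the bench's right side. Tip the larger one over its corner, away from its lying leg, so that the leg now standing (two small holes) lies flat on the bench and the leg now lying (one big hole) stands upright. Keep its corner on the bench and within 2 cm of where it is, and leave the smaller bracket, the dial gauge and the tape roll alone.

Things in the scene. Friction and masses are not known exactly. Their poses are not given: they have to be found in the camera images.
- large_bracket: Larger of two steel L brackets, bar 50 wide, 8 mm thick, 0.3-0.5 kg, loose. Origin: middle of the outer corner edge, on bench. Own x: along the lying leg's outer face (75 long, one 22 hole), at the start towards the robot within 26 deg. Own z: up the standing leg's outer face (65 long, two 8 holes). y: along the corner edge. Legs lie on the +x, +z side. It tips to its -x; done: x up.
- large_bracket_push (a point): Point on the inner face of the larger bracket's standing leg, mid width, at own (8, 0, 50) mm, 15 mm below its top edge; moves with the bracket, axes as the bracket's. Pushed here towards own -x, the bracket pivots on its corner with little sliding; past about 52 degrees it falls over by itself.
- small_bracket: The smaller bracket, same shape and steel: legs 52 mm (lying) and 45 mm (standing), 34 mm wide, 6 mm thick, 0.13 kg, loose. Origin and axes as for the larger one. It stands beside the larger one, to its left or right. Leave it alone.
- dial_gauge: Round dial gauge, 126x60x24 mm, lying on its back on the bench beyond the brackets; origin under its middle. Leave it alone.
- black_tape: Roll of black tape, 59 mm across and 19 mm high, lying flat beyond the brackets; origin under its middle. Leave it alone.

How it is judged:
By the outcome, as a careful person would: the job done as asked, in the order asked, and still so for the second after the job is handed in, with the robot touching nothing.
It also fails if it takes over 35 s, if anything falls off the work surface, if the arm or the gripper's body presses on something with over 40 N, if the wrist force passes 120 N, or if a joint passes its speed limit or range.

ROBOT

A 7-joint arm with a two-finger parallel gripper is mounted at the origin on a cart in front of the work surface, level with it; the furniture and walls round the work are solid. World frame = base frame: x ahead of the robot, y to its left, z up, the work surface at z = 0. Lengths are in m, angles in rad, forces in N, time in s.
With the tool pointing down it reaches from about 0.4 to 0.85 m from the base axis. Payload 10.4 kg.
Tool frame: the origin (TCP) lies midway between the tips of the shut fingers; the grasp point (between the pads) lies 19 mm behind it; z points along the fingers, x is the direction in which the jaws open and shut, and the axes are right-handed (so a half turn about z gives the same grasp; the last joint's range is limited). The gripper opens to 85 mm and grips with 20 to 120 N. Pads are 22 mm wide; open, the fingers measure 114 mm over their backs; the gripper's body (76 mm by 85 mm) begins 54 mm behind the grasp point. The pads swing forward as they close: fully open they stand 13 mm farther back than shut.
Start: joints at [1.301, 0.332, -0.065, 1.46, 0.022, 1.35, -0.088], TCP at [0.153, -0.606, 0.231] pointing down, gripper open.
Joint ranges: [-2.6, 2.6], [-0.5, 2.12], [-1.47, 1.34], [0.16, 2.42], [-1.27, 4.41], [0.06, 2.06], [-2.6, 2.6]. Speed limits (rad/s): [2.22, 2.22, 2.79, 2.79, 3.14, 3.14, 3.14].

INTERFACE

Orientations are given as a unit quaternion [x, y, z, w].
In Python, from workcell import monitor, eyes, ticket, models gives the robot as it stands.
- The arm moves only by the tool servo_tool, never from a script. Its argument "motion" is a list of rows, each a list of 7 numbers: the opening, from 0 (shut) to 1 (fully open), then the shift along the tool's x, y, z in m, then the turn, a rotation vector about the tool's x, y, z in degrees. In form: [[fingers, tx, ty, tz, rx, ry, rz], ...]. A call has 1 to 20 rows; each row is the pose to reach, as a shift and turn from the pose commanded when the call began, along the tool's axes at that moment; what a row does not reach only later rows make up. A row lasts 1/8 s, in which the tool goes at most 62.5 mm and 10.7 degrees, less where a joint would pass 70% of its speed; a pose out of reach is approached as far as the arm can. A call with a gripper value outside its range is refused whole. The fingers move at their own pace and stop on an object; "grip_force" is the grip in N (left out, the last holds). Time passes only in rows, so rows that repeat a pose let the fingers close. It gives the time, the measured TCP pose, the force and the opening at its end, in the units of the state.
- monitor.get_obs(): the state, without advancing time (a new reading comes with each control period).
- eyes.camera(name): name is "scene" or "side" or "wrist"; returns (picture, depth): 420x560x3 uint8, blue, green, red; 420x560 float32, m along the optical axis (not along the pixel's ray), 0 where there is no reading.
- eyes.camera_info(name): a dict with "intrinsics" (3x3 intrinsics, pixels), "extrinsics" (4x4, takes a point from world to camera coordinates); the wrist camera has in their place "tool_from_camera" (4x4, takes a point from camera to tool coordinates, whose origin is the TCP and whose axes are the tool frame's). Camera axes: x right, y down, z forward; pixel columns grow to the right and rows downward; lengths in m; the calibration is good to about 2 mm. A picture is of the moment at which its call begins: read the wrist's pose just before it. camera_info takes no time and is no camera call.
- ticket.hand_in(): hands the job in, once; it reports no verdict.
Trained networks look in the newest picture that a camera, given by its name, has taken for a name from the list of things; names that differ only in an ending like _2 or _b are one class to them, and where a whole thing is asked for, a point or a joint stands for the part that bears it (a point fixed in the world has none). Each returns a list of dicts, best first, with "confidence" (0 to 1); they miss things now and then, are a little off and sometimes report something else, mostly with a low value. They report only what shows in the picture. A call takes as long as a camera call.
- models.boxes_of(camera, thing): "point" ([x, y, z] in m, in the coordinates of the camera as it stood for that picture, good to about 4 mm: the middle of the surface that is visible of it).
The state is a dict: "clock": time; "joint_pos": joint angles; "joint_velocities": joint speeds; "tau": joint torques, N m; "position": TCP position; "ee_rot": TCP orientation; "ft_force": force on the tool from outside, world axes, zero at the start; "torque": the same for the moment, N m; "grip_width": opening from 0.0 (shut) to 1.0 (fully open).
Only numpy, scipy, OpenCV 4.12 (cv2) and the standard library are available. Lean on these libraries where they do the work, as an engineer would, in place of code of your own. Each camera call takes 0.05 s, during which the arm holds its last target. There are 200 camera calls.

## Working session

There is one attempt and no reset: what is moved stays moved. The work goes in short steps, Python scripts to look and compute and a tool call to move; the robot and the scene stay as the last step left them, time stands still between calls to the robot, and variables do not carry over. Pictures are saved under pics/ and viewed, about 8 in all and at most 12, crops included, and the job is handed in when it is done.

Besides the shell and the picture viewer there is one more tool, called after "Call:" in YAML: its name, and indented under it one key for each argument. servo_tool: Moves the arm, as the interface text tells. Its arguments: {"type":"object","properties":{"motion":{"type":"array"},"grip_force":{"type":"number"}},"required":["motion"]}

```bash
mkdir -p pics
cat > h.py <<'E'
from workcell import monitor, eyes, ticket, models
import numpy as np, cv2
from scipy.spatial.transform import Rotation as R
def cloud(name):
    o=monitor.get_obs(); img,d=eyes.camera(name); ci=eyes.camera_info(name)
    if 'extrinsics' in ci: T=np.linalg.inv(np.array(ci['extrinsics']))
    else:
        W=np.eye(4); W[:3,:3]=R.from_quat(o['ee_rot']).as_matrix(); W[:3,3]=o['position']; T=W@np.array(ci['tool_from_camera'])
    K=np.array(ci['intrinsics']); v,u=np.mgrid[:d.shape[0],:d.shape[1]]
    P=np.stack([(u-K[0,2])/K[0,0]*d,(v-K[1,2])/K[1,1]*d,d],-1)
    P=P@T[:3,:3].T+T[:3,3]; P[d==0]=np.nan
    return img,P,T,K
E
python3 - <<'E'
from h import *
print(monitor.get_obs())
for n in ['scene','side']:
    img,P,T,K=cloud(n); cv2.imwrite(f'pics/{n}0.png',img); np.save(f'{n}0.npy',P)
    print(n,'cam at',T[:3,3].round(2))
    for t in ['large_bracket','small_bracket','dial_gauge','black_tape']:
        for r in models.boxes_of(n,t)[:3]:
            p=np.array(r['point']); uv=K@p/p[2]; print(n,t,round(r['confidence'],2),(T[:3,:3]@p+T[:3,3]).round(3),uv[:2].round())
E
```

```text
{'clock': 0.0, 'joint_pos': array([ 1.30140069,  0.33291834, -0.06471727,  1.46095773,  0.02160785,
        1.34990222, -0.08852958]), 'joint_velocities': array([-7.47594390e-04,  1.04939050e-03,  7.04179580e-05, -1.66006406e-03,
        1.25743257e-03, -1.82279417e-04, -3.39897118e-04]), 'tau': array([ 8.71953780e-04, -6.25444937e+01,  4.91745584e-02, -3.91592181e+01,
        1.60894962e-02,  1.00778328e-02, -4.41980217e-05]), 'position': array([ 0.15259366, -0.60568836,  0.23047913]), 'ee_rot': array([ 7.88767000e-01, -6.14691845e-01, -6.08623470e-04, -4.29345852e-04]), 'ft_force': array([0.26280899, 0.7725062 , 0.04808087]), 'torque': array([-0.00742171,  0.04058572, -0.02249112]), 'grip_width': 0.9993817078216299}
scene cam at [0.19 0.04 0.71]
scene large_bracket 0.97 [ 0.459 -0.266  0.012] [300. 275.]
scene small_bracket 0.93 [ 0.436 -0.378  0.004] [354. 247.]
scene dial_gauge 0.93 [ 0.728 -0.248  0.017] [191. 189.]
scene black_tape 0.65 [ 0.702 -0.374  0.023] [250. 160.]
side cam at [ 0.25 -1.04  0.37]
side large_bracket 0.77 [ 0.455 -0.273  0.009] [212. 243.]
side small_bracket 0.7 [ 0.427 -0.383  0.008] [215. 271.]
side dial_gauge 0.81 [ 0.726 -0.25   0.019] [327. 212.]
side black_tape 0.56 [ 0.702 -0.389  0.017] [354. 238.]
```

Run:
```python
from h import *
a=cv2.imread('pics/scene0.png')[120:330,120:440]; b=cv2.imread('pics/side0.png')[150:330,120:440]
cv2.imwrite('pics/v1.png',cv2.resize(np.vstack([a,b]),None,fx=1.5,fy=1.5))
# fit large bracket: points from both cams near it
P=np.vstack([np.load(f'{n}0.npy').reshape(-1,3) for n in ['scene','side']]); P=P[~np.isnan(P).any(1)]
for nm,c,rad in [('L',(.47,-.27),.075),('S',(.44,-.38),.06)]:
    Q=P[np.hypot(P[:,0]-c[0],P[:,1]-c[1])<rad]
    leg=Q[(Q[:,2]>.004)&(Q[:,2]<.014)]; st=Q[Q[:,2]>.02]
    print(nm,len(leg),len(st),'zmax',np.percentile(st[:,2],99))
    for k,X in (('lying',leg),('stand',st)):
        r=cv2.minAreaRect((X[:,:2]*1000).astype(np.float32)); print(k,r, X.mean(0).round(3)); print(cv2.boxPoints(r).round(0).tolist())
```

```text
L 2046 769 zmax 0.06763867447520043
lying ((469.239013671875, -269.6881408691406), (147.3992156982422, 143.19244384765625), 23.934940338134766) [ 0.446 -0.256  0.008]
[[373.0, -234.0], [431.0, -365.0], [566.0, -305.0], [508.0, -174.0]]
stand ((474.5813903808594, -274.1609802246094), (54.30388259887695, 10.83105182647705), 68.37743377685547) [ 0.473 -0.275  0.048]
[[460.0, -297.0], [470.0, -301.0], [490.0, -251.0], [480.0, -247.0]]
S 888 301 zmax 0.04708540493019164
lying ((439.711669921875, -375.9678039550781), (107.23553466796875, 117.94097137451172), 82.29608154296875) [ 0.425 -0.376  0.007]
[[374.0, -421.0], [491.0, -437.0], [505.0, -331.0], [388.0, -315.0]]
stand ((444.74188232421875, -381.297607421875), (38.955474853515625, 7.974878787994385), 77.6873779296875) [ 0.444 -0.382  0.037]
[[437.0, -399.0], [444.0, -401.0], [453.0, -363.0], [445.0, -361.0]]
```

View pics/v1.png

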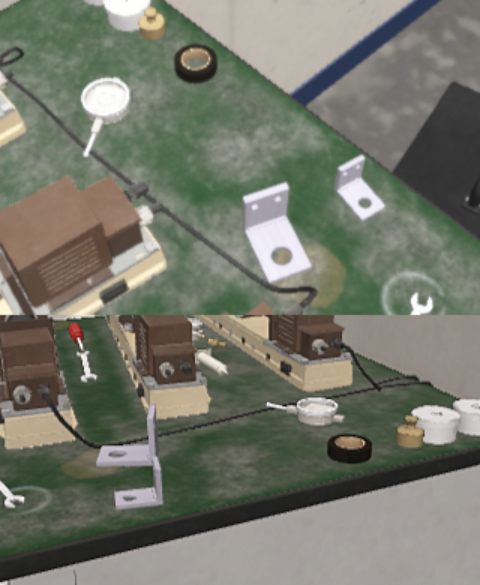

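The brackets show clearly: the larger one's standing leg is at about (265,205) in the combined view and the smaller one is to its right. The fit puts its yaw at about -21.6° for own -x, with the corner near (0.478, -0.276). The heights, 67 and 47 mm, match the sizes given. I'll move above it with the fingers shut and look from the wrist camera.

Call:
servo_tool:
  motion:
    - [0, -0.03, -0.045, 0.01, 0, 0, 5]
    - [0, -0.06, -0.09, 0.02, 0, 0, 10]
    - [0, -0.09, -0.135, 0.03, 0, 0, 15]
    - [0, -0.12, -0.18, 0.04, 0, 0, 20]
    - [0, -0.155, -0.225, 0.05, 0, 0, 25]
    - [0, -0.19, -0.275, 0.06, 0, 0, 30]
    - [0, -0.225, -0.325, 0.07, 0, 0, 35.8]
    - [0, -0.258, -0.372, 0.07, 0, 0, 35.8]
    - [0, -0.258, -0.372, 0.07, 0, 0, 35.8]
    - [0, -0.258, -0.372, 0.07, 0, 0, 35.8]
    - [0, -0.258, -0.372, 0.07, 0, 0, 35.8]
    - [0, -0.258, -0.372, 0.07, 0, 0, 35.8]
    - [0, -0.258, -0.372, 0.07, 0, 0, 35.8]

```text
clock: 2.12
position: [0.4501, -0.2656, 0.1614]
ee_rot: [-0.561, 0.828, -0.0, -0.0]
ft_force: [0.0, -0.7, -1.3]
grip_width: -0.003
```

```bash
cat > look.py <<'E'
from h import *; import sys
tag=sys.argv[1]
o=monitor.get_obs(); M=R.from_quat(o['ee_rot']).as_matrix(); print(o['clock'],o['position'].round(4),M.round(3).tolist(),o['ft_force'].round(1))
ims=[];
for n in ['wrist','scene','side']:
    img,P,T,K=cloud(n); ims.append(img); np.save(f'{n}_{tag}.npy',P)
    Q=P.reshape(-1,3); Q=Q[~np.isnan(Q).any(1)]
    Q=Q[(np.hypot(Q[:,0]-.475,Q[:,1]+.274)<.05)&(Q[:,2]>.02)&(Q[:,2]<.072)]
    if len(Q)>10: r=cv2.minAreaRect((Q[:,:2]*1000).astype(np.float32)); print(n,len(Q),np.round(r[0],1),np.round(r[1],1),round(r[2],1),Q[:,2].max().round(3))
cv2.imwrite(f'pics/{tag}.png',np.hstack([ims[0][::2,::2],np.vstack([ims[2][150:360,130:410]])]))
E
python3 look.py v2
```

```text
2.125 [ 0.4501 -0.2656  0.1614] [[-0.37, -0.929, 0.0], [-0.929, 0.37, -0.0], [0.0, -0.0, -1.0]] [ 0.  -0.7 -1.3]
wrist 1524 [ 475.  -272.8] [50.   8.5] 67.8 0.068
scene 572 [ 475.3 -272.7] [50.7 10.5] 67.6 0.069
side 188 [ 476.1 -274.1] [56.   8.1] 68.2 0.067
```

View pics/v2.png

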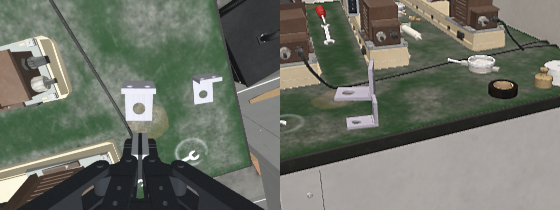

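The wrist view agrees with the first fit: leg centre (0.475, -0.273), 50 x 8.5 mm, yaw 67.8°. The lying leg points at the fingers (wrist crop about (138,105)) and the smaller bracket is well to the right at (205,90). Next I'll descend behind the standing leg.

Call:
servo_tool:
  motion:
    - [0, -0.002, 0.002, 0.03, 0, 0, 0]
    - [0, -0.002, 0.002, 0.06, 0, 0, 0]
    - [0, -0.002, 0.002, 0.09, 0, 0, 0]
    - [0, -0.002, 0.002, 0.113, 0, 0, 0]
    - [0, -0.002, 0.002, 0.113, 0, 0, 0]
    - [0, -0.002, -0.003, 0.113, 0, 0, 0]
    - [0, -0.002, -0.006, 0.113, 0, 0, 0]
    - [0, -0.002, -0.008, 0.113, 0, 0, 0]
    - [0, -0.002, -0.008, 0.113, 0, 0, 0]

```text
clock: 3.4
position: [0.4589, -0.2662, 0.0487]
ee_rot: [-0.562, 0.827, -0.0, 0.0]
ft_force: [-0.1, -0.3, 0.3]
grip_width: 0.003
```

```bash
python3 look.py v3
```

```text
3.4 [ 0.4589 -0.2662  0.0487] [[-0.369, -0.929, 0.0], [-0.929, 0.369, -0.0], [0.0, -0.001, -1.0]] [-0.1 -0.3  0.3]
wrist 7041 [ 471.9 -271.7] [50.3 16.5] 68.6 0.072
scene 223 [ 461.7 -265.5] [50.4 28.8] 61.8 0.072
side 311 [ 464.3 -270.1] [53.7 33. ] 68.2 0.072
```

View pics/v3.png

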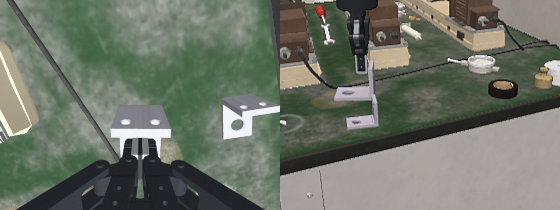

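Call:
servo_tool:
  motion:
    - [0, 0, -0.002, 0, 0, 0, 0]
    - [0, 0, -0.004, 0, 0, 0, 0]
    - [0, 0, -0.006, 0, 0, 0, 0]
    - [0, 0, -0.008, 0, 0, 0, 0]
    - [0, 0, -0.01, 0, 0, 0, 0]
    - [0, 0, -0.012, 0, 0, 0, 0]
    - [0, 0, -0.014, 0, 0, 0, 0]
    - [0, 0, -0.016, 0.0005, 0, 0, 0]
    - [0, 0, -0.018, 0.001, 0, 0, 0]
    - [0, 0, -0.02, 0.0015, 0, 0, 0]
    - [0, 0, -0.022, 0.002, 0, 0, 0]
    - [0, 0, -0.024, 0.0025, 0, 0, 0]
    - [0, 0, -0.026, 0.003, 0, 0, 0]
    - [0, 0, -0.028, 0.0035, 0, 0, 0]
    - [0, 0, -0.03, 0.0045, 0, 0, 0]
    - [0, 0, -0.03, 0.0045, 0, 0, 0]

```text
clock: 5.55
position: [0.4866, -0.2772, 0.0437]
ee_rot: [-0.562, 0.827, -0.0, 0.0]
ft_force: [-0.4, 0.6, 0.1]
grip_width: 0.004
```

```bash
sed -i 's/130:410\]\]/130:410]]/; s/np.hstack(.*$/np.hstack([cv2.resize(ims[0][100:340,120:520],(480,288)),cv2.resize(ims[2][230:374,180:330],(300,288))]))/' look.py; python3 look.py v4
```

```text
5.55 [ 0.4866 -0.2772  0.0437] [[-0.369, -0.929, 0.0], [-0.929, 0.369, -0.0], [-0.0, -0.0, -1.0]] [-0.4  0.6  0.1]
wrist 5025 [ 469.9 -270.7] [50.2 87.8] 68.0 0.072
scene 881 [ 466.8 -269.3] [50.6 80.4] 67.9 0.072
side 642 [ 469.7 -271.9] [54.4 88. ] 67.6 0.072
```

View pics/v4.png

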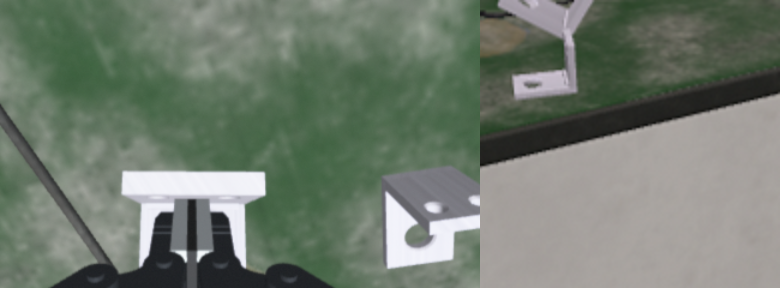

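The bracket is pivoting cleanly at about 32°: the corner is in place and the yaw is unchanged at 68°. I'll continue along the arc past the balance point.

Call:
servo_tool:
  motion:
    - [0, 0, -0.002, 0.0005, 0, 0, 0]
    - [0, 0, -0.004, 0.001, 0, 0, 0]
    - [0, 0, -0.006, 0.002, 0, 0, 0]
    - [0, 0, -0.008, 0.003, 0, 0, 0]
    - [0, 0, -0.01, 0.0045, 0, 0, 0]
    - [0, 0, -0.012, 0.006, 0, 0, 0]
    - [0, 0, -0.0135, 0.0075, 0, 0, 0]
    - [0, 0, -0.015, 0.009, 0, 0, 0]
    - [0, 0, -0.0165, 0.0105, 0, 0, 0]
    - [0, 0, -0.018, 0.012, 0, 0, 0]
    - [0, 0, -0.0195, 0.0135, 0, 0, 0]
    - [0, 0, -0.021, 0.015, 0, 0, 0]
    - [0, 0, -0.022, 0.016, 0, 0, 0]
    - [0, 0, -0.022, 0.016, 0, 0, 0]
    - [0, 0, -0.022, 0.016, 0, 0, 0]

```text
clock: 7.58
position: [0.5069, -0.2853, 0.0278]
ee_rot: [-0.562, 0.827, -0.0, 0.0]
ft_force: [0.4, -0.1, -0.1]
grip_width: 0.003
```

```bash
sed -i 's/230:374,180:330/200:344,150:300/' look.py; python3 look.py v5
```

```text
7.575 [ 0.5069 -0.2853  0.0278] [[-0.369, -0.929, 0.0], [-0.929, 0.369, -0.0], [0.0, -0.0, -1.0]] [ 0.4 -0.1 -0.1]
wrist 3944 [ 503.2 -284.1] [50.  35.9] 68.3 0.072
scene 573 [ 488. -280.] [49.3 37.6] 46.0 0.072
side 369 [ 498.8 -288.9] [52.9 36.3] 58.4 0.072
```

View pics/v5.png

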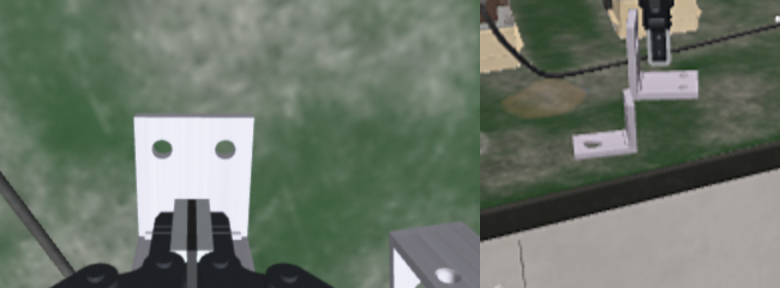

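It has tipped over: the two-hole leg lies flat and the one-hole leg is upright behind the finger. I'll retract up and check.

Call:
servo_tool:
  motion:
    - [0, 0, -0.003, -0.005, 0, 0, 0]
    - [0, 0, -0.004, -0.02, 0, 0, 0]
    - [0, 0, -0.004, -0.05, 0, 0, 0]
    - [0, 0, -0.004, -0.09, 0, 0, 0]
    - [0, 0, -0.004, -0.13, 0, 0, 0]
    - [0, 0, 0.03, -0.17, 0, 0, 0]
    - [0, 0, 0.08, -0.18, 0, 0, 0]
    - [0, 0, 0.1, -0.18, 0, 0, 0]
    - [0, 0, 0.1, -0.18, 0, 0, 0]
    - [0, 0, 0.1, -0.18, 0, 0, 0]
    - [0, 0, 0.1, -0.18, 0, 0, 0]

```text
clock: 9.1
position: [0.4146, -0.2485, 0.2078]
ee_rot: [-0.562, 0.827, 0.0, 0.0]
ft_force: [0.1, 0.2, -0.2]
grip_width: -0.0
```

```bash
python3 look.py v6
python3 - <<'E'
from h import *
for n in ['scene','side']:
    P=np.load(f'{n}_v6.npy').reshape(-1,3); P0=np.load(f'{n}0.npy').reshape(-1,3)
    for nm,A in (('before',P0),('after',P)):
        Q=A[(np.hypot(A[:,0]-.44,A[:,1]+.38)<.04)&(A[:,2]>.02)&(A[:,2]<.05)]; print(n,'small',nm,len(Q),Q.mean(0).round(4))
        Q=A[(np.hypot(A[:,0]-.51,A[:,1]+.285)<.03)&(A[:,2]<.03)]; print('  flat leg z',np.nanmedian(Q[:,2]).round(4))
E
```

```text
9.1 [ 0.4146 -0.2485  0.2078] [[-0.369, -0.93, 0.0], [-0.93, 0.369, 0.0], [-0.0, 0.0, -1.0]] [ 0.1  0.2 -0.2]
wrist 68 [ 487.2 -277.6] [49.6  0.5] 68.0 0.07
scene 483 [ 483.6 -275.8] [50.2 10. ] 67.1 0.072
side 163 [ 484.8 -278. ] [54.6  8.1] 67.7 0.072
scene small before 197 [ 0.4441 -0.3782  0.0369]
  flat leg z 0.0022
scene small after 198 [ 0.4442 -0.3779  0.0365]
  flat leg z 0.0081
side small before 104 [ 0.4435 -0.3893  0.037 ]
  flat leg z 0.0026
side small after 107 [ 0.4435 -0.3893  0.0367]
  flat leg z 0.0091
```

View pics/v6.png

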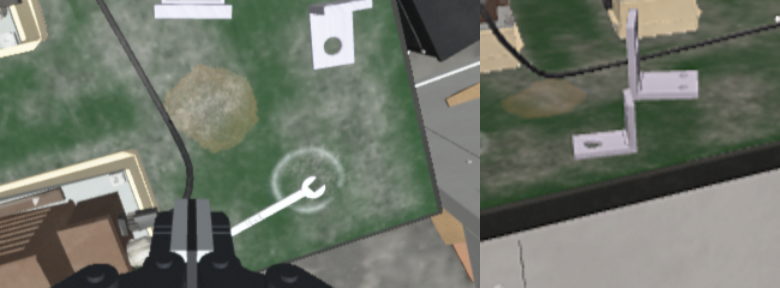

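```bash
python3 -c "
from workcell import ticket; print(ticket.hand_in())"
```

```text
the job is handed in; nothing more can be done
None
```

I tipped the larger bracket over its corner by pushing the inner face of its standing leg with the shut fingers along an arc. It fell past the balance point, and I then lifted the arm clear and handed the job in. The clock read 9.1 s at the last look, just before that.

**Last checks:**
- **Large bracket:** the two-hole leg lies flat, with its top face measured at 8–9 mm for an 8 mm thick bar. The one-hole leg stands upright.
- **Corner position:** it moved about 2 mm by my estimate, against the 2 cm allowed. The bracket's yaw changed by less than 1°.
- **Small bracket:** unmoved within measurement noise, under 1 mm.
- **Dial gauge and tape roll:** the arm never went near them; I did not re-measure them at the end.
- **Force:** the wrist force stayed near zero in every reading, and the robot was touching nothing at hand-in.

None of the checks failed or disagreed.

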